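Make up two candle-lighting trays

ROBOT

A 6-joint arm with a two-finger parallel gripper is mounted at the origin on the work surface. World frame = base frame: x ahead of the robot, y to its left, z up, the work surface at z = 0. Lengths are in m, angles in rad, forces in N, time in s.
With the tool pointing down it reaches from about 0.3 to 0.875 m from the base axis. Payload 6.4 kg.
Tool frame: the origin (TCP) lies midway between the tips of the shut fingers; the grasp point (between the pads) lies 19 mm behind it; z points along the fingers, y is the line along which they close (so a half turn about z gives the same grasp; the last joint's range is limited). The gripper opens to 85 mm and grips with 20 to 120 N. Pads are 22 mm wide; open, the fingers measure 114 mm over their backs; the gripper's body (76 mm by 85 mm) begins 54 mm behind the grasp point. The pads swing forward as they close: fully open they stand 13 mm farther back than shut.
Start: joints at [-1.47, 0.181, 1.607, -0, 1.354, -0.206], TCP at [0.174, -0.548, 0.231] pointing down, gripper open.
Joint ranges: [-2.99, 2.99], [-0.89, 2.07], [0.3, 2.58], [-1.14, 4.28], [0, 2.63], [-3.12, 3.12]. Speed limits (rad/s): [2.57, 2.57, 3.01, 3.14, 3.14, 3.14].

INTERFACE

Orientations are given as a unit quaternion [w, x, y, z].
In Python, from bench import ctrl gives the robot as it stands.
- The arm moves only by the tool drive_tool, never from a script. Its argument "plan" is a list that holds one entry, the list of rows, each a list of 4 numbers: the shift along the tool's x, y, z scaled (see below), then the turn about the tool's z scaled (see below). In form: [[[x, y, z, roll], ...]]. A call has 1 to 12 rows; each row is the pose to reach, as a shift and turn from the pose commanded when the call began, along the tool's axes at that moment, turning the shorter way round; what a row does not reach only later rows make up. The controller multiplies each number of a shift by 400 mm and each number of a turn by 180 degrees. A row lasts 1/12 s, in which the tool goes at most 41.7 mm and 7.16 degrees, less where a joint would pass 70% of its speed; a pose out of reach is approached as far as the arm can. A call with a number of a shift or a turn outside -1 to 1 is refused whole. A call with a gripper value outside its range is refused whole. "jaw" is the closure, from 0 (fully open) to 1 (shut), set as the call begins (left out, the last holds). The fingers move at their own pace and stop on an object; the grip force is fixed at half the most. Time passes only in rows, so rows that repeat a pose let the fingers close. It gives the time, the measured TCP pose, the force, the opening and the grip force at its end, in the units of the state.
- ctrl.get_obs(): the state, without advancing time (a new reading comes with each control period).
- ctrl.camera(name): name is "side" or "top"; returns (picture, depth): 420x560x3 uint8, red, green, blue; 420x560 float32, m along the optical axis (not along the pixel's ray), 0 where there is no reading.
- ctrl.camera_info(name): a dict with "camera_matrix" (3x3 intrinsics, pixels), "D" ([k1, k2, p1, p2, k3] as OpenCV has them; the pictures are not rectified), "R" (3x3) and "t" (3): a world point X has camera coordinates R X + t. Camera axes: x right, y down, z forward; pixel columns grow to the right and rows downward; lengths in m; the calibration is good to about 2 mm. A picture is of the moment at which its call begins. camera_info takes no time and is no camera call.
- ctrl.hand_in(): hands the job in; it is judged then, once.
The state is a dict: "time_s": time; "q": joint angles; "dq": joint speeds; "joint_efforts": joint torques, N m; "eef_pos": TCP position; "eef_rot": TCP orientation; "wrist_force": force on the tool from outside, world axes, zero at the start; "torque": the same for the moment, N m; "opening": opening from 0.0 (shut) to 1.0 (fully open); "grasp_force": force on a finger pad.
Only numpy, scipy, OpenCV 4.12 (cv2) and the standard library are available. Lean on these libraries where they do the work, as an engineer would, in place of code of your own. Each camera call takes 0.05 s, during which the arm holds its last target. There are 200 camera calls.

TASK

Make up the two trays for tonight's candle lighting. On the long tray with the handle put the matchbox, lying flat, in the compartment next to the handle, the tea light in the middle one and the tallest of the three candles in the one farthest from the handle; on the short tray stand the brass candlestick in the larger compartment and the shortest candle in the smaller one. Everything stands upright on the tray floor, nothing is knocked over on the way, and the middle-sized candle stays where it is.

Things in the scene. Friction and masses are not known exactly. Their poses are not given: they have to be found in the camera images.
- tall_candle: The tallest of three plain ivory pillar candles, a cylinder 44 mm in diameter and 115 mm high (plus a thin 9 mm wick), standing upright among the stock in the middle of the table. Origin: centre of the underside, z up along its axis. About 160 g, firm.
- middle_candle: The middle-sized ivory pillar candle, 44 mm in diameter and 80 mm high, standing upright among the stock; a spare that stays there. Origin: centre of the underside, z up along its axis. Also loose among the stock, with gaps of 25 mm or more: a pepper mill 100 mm high, a napkin ring and a salt dish.
- short_candle: The shortest ivory pillar candle, 44 mm in diameter and 50 mm high (plus a thin 9 mm wick), standing upright among the stock. Origin: centre of the underside, z up along its axis. About 70 g.
- tea_light: Large flat tea light in an aluminium cup, a disc 50 mm in diameter and 22 mm high (plus a thin 7 mm wick), on the table among the stock. Origin: centre of the underside, z up along its axis. About 45 g.
- matchbox: Closed cardboard matchbox with dark striking sides, lying flat among the stock: 53 mm long (its x), 36 mm wide (its y), 18 mm high (its z), rigid, about 25 g. Origin: centre of the underside.
- candlestick: Small brass candlestick, 90 mm high, standing among the stock: a flat round foot 66 mm in diameter and 6 mm thick, a slender stem 18 mm in diameter, and a cylindrical cup 28 mm in diameter from 60 mm to 90 mm height, good to grip. Origin: centre of the underside, z up along its axis. About 300 g.
- long_tray: Long pale tray with low dark walls, fixed, 244 mm long (its x) by 84 mm wide (y), with a low loop handle on its -x end (to x = -189 mm). Left or right of the stock. Origin: centre of underside. Floor 4 mm above the table; walls 4 mm thick, tops 10 mm above the table. Three compartments 76 x 76 mm inside, centred at y = 0, x = -80 mm (by the handle), 0 (middle), +80 mm (farthest from the handle).
- short_tray: Short pale tray with low dark walls, no handle, fixed, 170 mm long (its x) by 100 mm wide (y), on the other side of the stock from the long tray. Origin: centre of underside. Floor 4 mm above the table; walls 4 mm thick, tops 10 mm above the table. Two compartments 92 mm wide inside, at y = 0: the larger 92 mm long, centred at x = -35 mm, the smaller 66 mm long, centred at x = +48 mm.
Mind the look-alikes: they are no part of the job. Several things have the shape of the tea_light; the one meant has the colours described above.

How it is judged:
By the outcome, as a careful person would: the job done as asked, in the order asked, and still so for the second after the job is handed in, with the robot touching nothing.
It also fails if it takes over 120 s, if anything falls off the work surface, if the arm or the gripper's body presses on something with over 40 N, if the wrist force passes 120 N, or if a joint passes its speed limit or range.

## Working session

There is one attempt and no reset: what is moved stays moved. The work goes in short steps, Python scripts to look and compute and a tool call to move; the robot and the scene stay as the last step left them, time stands still between calls to the robot, and variables do not carry over. Pictures are saved under pics/ and viewed, at most 14 in all, crops included, and the job is handed in when it is done.

Besides the shell and the picture viewer there is one more tool, called after "Emit:" by a JSON object that holds its "fn" and its "kwargs", one argument or row to a line. drive_tool: Moves the arm, as the interface text tells. Its arguments: {"type":"object","properties":{"plan":{"type":"array"},"jaw":{"type":"number"}},"required":["plan"]}

```bash
mkdir -p pics; ls; cat > h.py <<'E'
import numpy as np, cv2
from bench import ctrl
def shot(n):
    im,d=ctrl.camera(n); np.savez(f'pics/{n}.npz',im=im,d=d)
    cv2.imwrite(f'pics/{n}_{ctrl.get_obs()["time_s"]:.2f}.png',im[:,:,::-1]); return im,d
def world(n,u,v,z=None,d=None):
    c=ctrl.camera_info(n); K=np.array(c['camera_matrix']);R=np.array(c['R']);t=np.array(c['t'])
    p=cv2.undistortPoints(np.array([[[u,v]]],float),K,np.array(c['D'],float))[0,0]
    r=np.array([p[0],p[1],1.]); C=-R.T@t; w=R.T@r
    s=d if d is not None else (z-C[2])/w[2]
    return C+s*w
E
python3 - <<'E'
from h import *
for n in('top','side'):
    im,d=shot(n);c=ctrl.camera_info(n);print(n,-np.array(c['R']).T@c['t'],np.round(c['R'],2).tolist(),np.round(c['camera_matrix'],1).tolist(),c['D'],(d==0).mean())
print(ctrl.get_obs())
E
ls pics
```

```text
pics
top [ 4.78073415e-01 -8.87994068e-04  1.05728737e+00] [[0.02, -1.0, 0.0], [-0.99, -0.02, -0.14], [0.14, 0.0, -0.99]] [[423.3, 0.0, 284.4], [0.0, 423.3, 213.3], [0.0, 0.0, 1.0]] [0.04227408 0.         0.         0.         0.        ] 0.00399234693877551
side [0.59306972 0.69287951 0.59468917] [[-1.0, -0.08, 0.01], [-0.06, 0.61, -0.79], [0.06, -0.78, -0.62]] [[383.2, 0.0, 279.7], [0.0, 383.2, 214.7], [0.0, 0.0, 1.0]] [-0.00466847  0.          0.          0.          0.        ] 0.003928571428571429
{'time_s': 0.1, 'q': array([-1.47032266e+00,  1.81461029e-01,  1.60795207e+00, -1.61966589e-05,
        1.35378574e+00, -2.06314865e-01]), 'dq': array([-1.47765453e-03, -2.59833473e-03, -2.25272666e-03,  1.10131094e-04,
        5.90046730e-04, -3.78270911e-05]), 'joint_efforts': array([ 6.42824743e-04, -4.45878875e+01, -3.52241313e+01, -3.47752066e-04,
        4.03027138e-03,  2.09259332e-05]), 'eef_pos': array([ 0.17360014, -0.54762812,  0.23045616]), 'eef_rot': array([-8.02384699e-04,  9.88257565e-01,  1.52795095e-01,  3.45842966e-05]), 'wrist_force': array([ 0.58845119, -0.1032091 ,  0.79531713]), 'torque': array([-0.00484442,  0.04160075, -0.01058354]), 'grasp_force': 0.0, 'opening': 0.9973597919325475}
side.npz
side_0.10.png
top.npz
top_0.05.png
```

View pics/top_0.05.png

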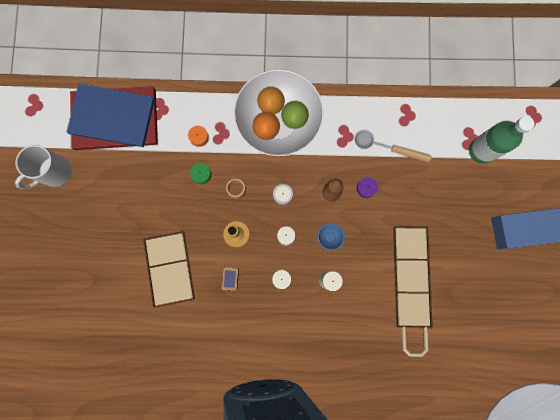

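View pics/side_0.10.png

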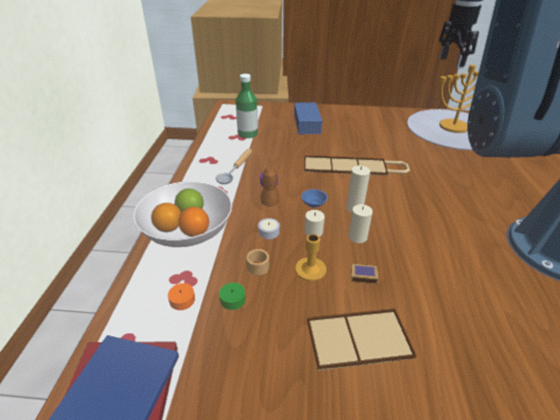

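The top view shows four tea-light shapes: orange (198,135), green (200,173), purple (367,187) and silver with ivory wax (283,194). The silver one fits "aluminium cup". There are ivory candles at (333,281), (282,279) and (286,235). The candlestick is at (236,234), the matchbox at (230,279), the long tray at (412,277) with its handle towards the robot, and the short tray at (169,268) with its larger compartment nearer the robot. An enlarged crop will confirm this.

```bash
python3 - <<'E'
from h import *
im=np.load('pics/top.npz')['im'];s=np.load('pics/side.npz')['im']
cv2.imwrite('pics/c1.png',cv2.resize(im[165:305,200:360,::-1],None,fx=4,fy=4,interpolation=cv2.INTER_CUBIC)[:,:])
cv2.imwrite('pics/c2.png',cv2.resize(s[150:300,230:430,::-1],None,fx=4,fy=4,interpolation=cv2.INTER_CUBIC))
a=cv2.resize(im[225:310,140:200,::-1],None,fx=5,fy=5,interpolation=cv2.INTER_CUBIC)
b=cv2.resize(im[220:335,390:440,::-1],None,fx=5,fy=5,interpolation=cv2.INTER_CUBIC)
o=np.zeros((575,550,3),np.uint8);o[:425,:300]=a;o[:,300:]=b;cv2.imwrite('pics/c3.png',o)
E
```

```text
(no output)
```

View pics/c1.png

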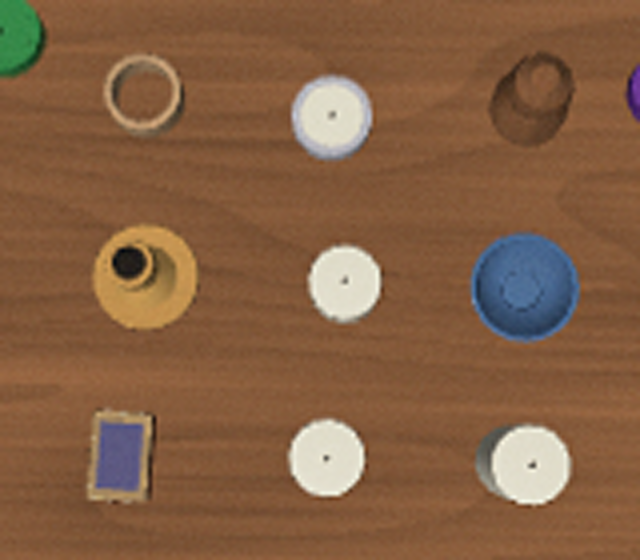

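View pics/c2.png

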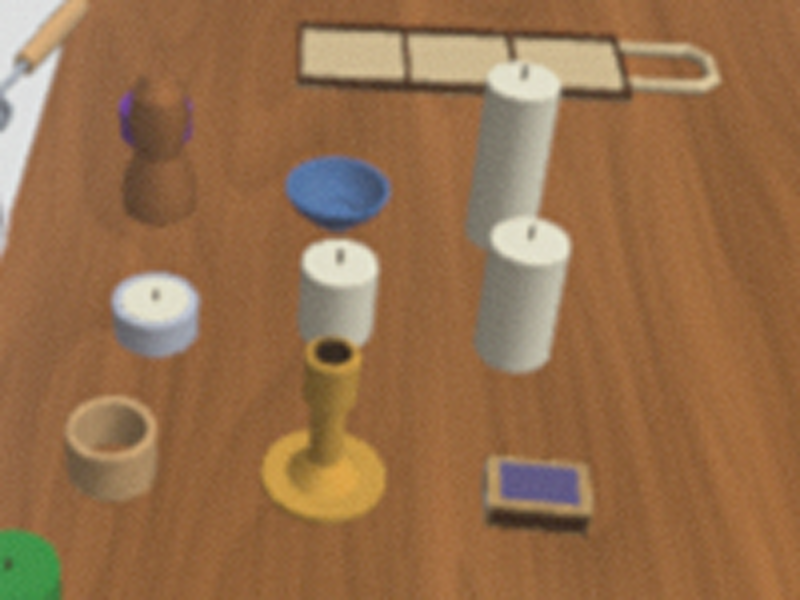

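View pics/c3.png

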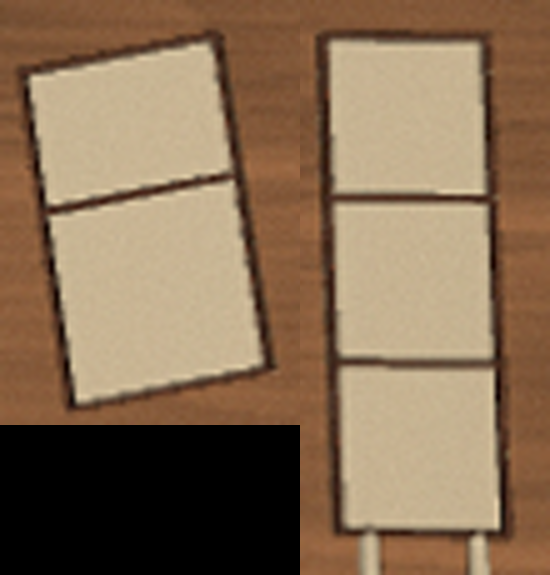

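The crops confirm it. Silver tea light is at top crop (332,115); candles tall (531,465), middle (327,458) and short (345,281), and the side view agrees with those heights. The long tray's handle end is towards the robot, and the short tray's larger compartment is the nearer one. Next I'll triangulate.

```bash
cat > tri.py <<'E'
from h import *
def cam(n):
    c=ctrl.camera_info(n);return np.array(c['camera_matrix']),np.array(c['D'],float),np.hstack([c['R'],np.reshape(c['t'],(3,1))])
def tri(a,b):
    P=[];X=[]
    for n,p in(('top',a),('side',b)):
        K,D,M=cam(n);P.append(M);X.append(cv2.undistortPoints(np.array([[p]],float),K,D)[0,0].reshape(2,1))
    h=cv2.triangulatePoints(P[0],P[1],*X)[:,0];return h[:3]/h[3]
E
python3 - <<'E'
from tri import *
C1=lambda u,v:(u/4+200-.375,v/4+165-.375); C2=lambda u,v:(u/4+230-.375,v/4+150-.375)
dT=np.load('pics/top.npz')['d']
it=dict(tea=((332,114),(155,300),.022),short=((345,281),(340,264),.05),mid=((327,458),(529,243),.08),tall=((531,465),(523,84),.115),cup=((131,262),(333,352),.09),box=((120,455),(540,484),.018))
for k,(a,b,z) in it.items():
    a=C1(*a);b=C2(*b);d=float(np.median(dT[int(a[1])-1:int(a[1])+3,int(a[0])-1:int(a[0])+3]))
    print(k,'tri',tri(a,b).round(4),'top@z',world('top',*a,z=z).round(4)[:2],'side@z',world('side',*b,z=z).round(4)[:2],'depth',world('top',*a,d=d).round(4))
print('foot',world('top',*C1(145,277),z=.006).round(4))
for c in((96,421),(143,423),(139,490),(97,488)):print('boxpurple',world('top',*C1(*c),z=.018).round(4))
C3=lambda u,v:(u/5+140-.4,v/5+225-.4);C4=lambda u,v:(u/5+390-.4,v/5+220-.4)
def tray(ps,nm):
    w=np.array([world('top',*p,z=.01)[:2] for p in ps]);c=w.mean(0);ax=(w[0]+w[1]-w[2]-w[3])/2
    print(nm,'c',c.round(4),'len',np.linalg.norm(ax).round(4),'wid',np.linalg.norm(w[0]-w[1]).round(4),'ang',np.degrees(np.arctan2(ax[1],ax[0])).round(2))
    u=ax/np.linalg.norm(ax);return c,u
c,u=tray([C3(*p) for p in((22,70),(219,35),(273,368),(72,408))],'short')
print('larger',c-.035*u,'smaller',c+.048*u)
c,u=tray([C4(*p) for p in((20,35),(187,35),(208,533),(38,533))],'long')
print('handle',c-.08*u,'mid',c,'far',c+.08*u)
print('tri long corner',tri(C4(20,35),C2(298,86)),tri(C4(187,35),C2(300,24)),'short',tri(C3(22,70),(308,316)) ,tri(C3(72,408),(412,360)))
for n in ((165,250),(170,283),(411,243),(413,275),(414,308)):
    print('floor',world('top',*n,d=float(np.median(dT[n[1]-2:n[1]+3,n[0]-2:n[0]+3]))).round(4))
E
```

```text
tea tri [0.6719 0.0049 0.0223] top@z [0.6722 0.0048] side@z [0.6717 0.0045] depth [0.6723 0.0049 0.0217]
short tri [ 0.5657 -0.0055  0.0491] top@z [ 0.566  -0.0055] side@z [ 0.5654 -0.0043] depth [ 0.566  -0.0055  0.0492]
mid tri [0.4621 0.0025 0.0781] top@z [0.4621 0.0025] side@z [0.4627 0.005 ] depth [0.462  0.0025 0.0787]
tall tri [ 0.4614 -0.1099  0.1127] top@z [ 0.4616 -0.1097] side@z [ 0.4619 -0.106 ] depth [ 0.4616 -0.1098  0.1137]
cup tri [0.5703 0.1176 0.0896] top@z [0.5705 0.1175] side@z [0.5701 0.1181] depth [0.5706 0.1176 0.089 ]
box tri [0.4593 0.1282 0.0176] top@z [0.46   0.1281] side@z [0.4587 0.1287] depth [0.46   0.1281 0.018 ]
foot [0.5693 0.1187 0.006 ]
boxpurple [0.48   0.1435 0.018 ]
boxpurple [0.4794 0.115  0.018 ]
boxpurple [0.4394 0.1157 0.018 ]
boxpurple [0.44   0.1411 0.018 ]
short c [0.4811 0.2779] len 0.1654 wid 0.0974 ang 12.44
larger [0.4469152  0.27039785] smaller [0.52796763 0.28827255]
long c [ 0.4778 -0.3158] len 0.2397 wid 0.0823 ang 1.04
handle [ 0.39783661 -0.31728594] mid [ 0.47782345 -0.31583533] far [ 0.5578103  -0.31438472]
tri long corner [ 0.59691432 -0.27447565  0.00221237] [ 0.59832869 -0.35522636  0.00856767] short [0.56065483 0.31433293 0.09647016] [ 0.38996052  0.31166117 -0.00430284]
floor [0.5256 0.2924 0.0026]
floor [0.4454 0.2751 0.0021]
floor [ 0.5575 -0.3165  0.0039]
floor [ 0.4791 -0.3201  0.003 ]
floor [ 0.4    -0.3207  0.003 ]
```

Emit:
{"fn": "drive_tool", "kwargs": {
  "plan": [
    [[0.846,-0.381,0.076,0.0977],[0.846,-0.381,0.076,0.0977],[0.846,-0.381,0.076,0.0977],[0.846,-0.381,0.076,0.0977],[0.846,-0.381,0.076,0.0977],[0.846,-0.381,0.076,0.0977],[0.846,-0.381,0.076,0.0977],[0.846,-0.381,0.076,0.0977],[0.846,-0.381,0.076,0.0977],[0.846,-0.381,0.076,0.0977],[0.846,-0.381,0.076,0.0977]]
  ],
  "jaw": 0
}}

```text
time_s: 1.02
eef_pos: [0.4513, -0.2985, 0.2002]
eef_rot: [-0.0, 1.0, 0.002, -0.0]
wrist_force: [-0.7, -1.4, -0.0]
opening: 1.001
grasp_force: 0.0
```

Emit:
{"fn": "drive_tool", "kwargs": {
  "plan": [
    [[0.02,-1,0.05,0],[0.02,-1,0.05,0],[0.02,-1,0.05,0],[0.02,-1,0.05,0],[0.02,-1,0.05,0],[0.02,-1,0.05,0],[0.02,-1,0.05,0],[0.02,-1,0.05,0],[0.02,-1,0.05,0],[0.02,-1,0.05,0],[0.02,-1,0.05,0],[0.02,-1,0.05,0]]
  ]
}}

```text
time_s: 2.02
eef_pos: [0.4581, 0.0993, 0.1807]
eef_rot: [0.0, 1.0, 0.001, -0.0]
wrist_force: [0.5, -0.5, 0.6]
opening: 1.001
grasp_force: 0.0
```

Emit:
{"fn": "drive_tool", "kwargs": {
  "plan": [
    [[0.004,-0.072,0,0],[0.004,-0.072,0.1,0],[0.004,-0.072,0.2,0],[0.004,-0.072,0.3,0],[0.004,-0.072,0.37,0],[0.004,-0.072,0.41,0],[0.004,-0.072,0.435,0],[0.004,-0.072,0.448,0],[0.004,-0.072,0.448,0],[0.004,-0.072,0.448,0]]
  ]
}}

```text
time_s: 2.85
eef_pos: [0.461, 0.1274, 0.0026]
eef_rot: [0.0, 1.0, -0.001, 0.001]
wrist_force: [0.5, 0.8, 0.6]
opening: 1.005
grasp_force: 0.0
```

Emit:
{"fn": "drive_tool", "kwargs": {
  "plan": [
    [[0,0,0,0],[0,0,0,0],[0,0,0,0],[0,0,0,0],[0,0,0,0],[0,0,0,0],[0,0,0,0],[0,0,0,0]]
  ],
  "jaw": 1
}}

```text
time_s: 3.52
eef_pos: [0.4607, 0.1283, 0.0027]
eef_rot: [0.0, 1.0, 0.0, 0.001]
wrist_force: [-2.0, -0.0, 6.2]
opening: 0.408
grasp_force: 60.0
```

Emit:
{"fn": "drive_tool", "kwargs": {
  "plan": [
    [[0,0,-0.1,0],[0,0,-0.2,0],[0,0,-0.3,0],[0,0,-0.4,0],[0,0,-0.44,0],[0,0.1,-0.45,0],[0,0.2,-0.45,0],[0,0.3,-0.45,0],[0,0.4,-0.45,0],[0,0.5,-0.45,0],[0,0.6,-0.45,0],[0,0.7,-0.45,0]]
  ]
}}

```text
time_s: 4.52
eef_pos: [0.4594, -0.1536, 0.182]
eef_rot: [0.0, 1.0, 0.0, 0.0]
wrist_force: [0.1, 0.1, -0.5]
opening: 0.405
grasp_force: 59.8
```

Emit:
{"fn": "drive_tool", "kwargs": {
  "plan": [
    [[-0.04,0.1,0,0],[-0.08,0.2,0,0],[-0.12,0.3,0,0],[-0.155,0.4,0,0],[-0.155,0.414,0,0],[-0.155,0.414,0,0],[-0.155,0.414,0,0],[-0.155,0.414,0,0]]
  ]
}}

```text
time_s: 5.18
eef_pos: [0.3981, -0.3161, 0.1814]
eef_rot: [-0.001, 1.0, 0.0, -0.0]
wrist_force: [-0.2, -0.1, -0.2]
opening: 0.406
grasp_force: 59.8
```

Emit:
{"fn": "drive_tool", "kwargs": {
  "plan": [
    [[0,0.003,0.1,0],[0,0.003,0.2,0],[0,0.003,0.3,0],[0,0.003,0.37,0],[0,0.003,0.41,0],[0,0.003,0.425,0],[0,0.003,0.434,0],[0,0.003,0.434,0],[0,0.003,0.434,0]]
  ]
}}

```text
time_s: 5.93
eef_pos: [0.3989, -0.319, 0.0094]
eef_rot: [0.001, 1.0, 0.0, 0.001]
wrist_force: [0.3, -0.6, 0.7]
opening: 0.406
grasp_force: 59.8
```

Emit:
{"fn": "drive_tool", "kwargs": {
  "plan": [
    [[0,0,0,0],[0,0,0,0],[0,0,0,0],[0,0,0,0]]
  ],
  "jaw": 0.49
}}

```text
time_s: 6.27
eef_pos: [0.3981, -0.3191, 0.0088]
eef_rot: [0.001, 1.0, -0.0, 0.0]
wrist_force: [-1.3, -0.2, -0.2]
opening: 0.51
grasp_force: 0.0
```

Emit:
{"fn": "drive_tool", "kwargs": {
  "plan": [
    [[0,0,-0.05,0],[0,0,-0.13,0],[0,0,-0.23,0],[0,0,-0.33,0],[0,0,-0.43,0],[0.06,-0.07,-0.43,0],[0.12,-0.14,-0.43,0],[0.18,-0.21,-0.43,0],[0.24,-0.28,-0.43,0],[0.3,-0.35,-0.43,0],[0.36,-0.42,-0.43,0],[0.42,-0.49,-0.43,0]]
  ],
  "jaw": 0.49
}}

```text
time_s: 7.27
eef_pos: [0.5668, -0.1212, 0.1804]
eef_rot: [0.0, 1.0, -0.0, 0.0]
wrist_force: [0.6, -0.5, 0.6]
opening: 0.508
grasp_force: 0.0
```

Emit:
{"fn": "drive_tool", "kwargs": {
  "plan": [
    [[0.06,-0.07,0,0],[0.12,-0.14,0,0],[0.18,-0.21,0,0],[0.24,-0.28,0,0],[0.265,-0.317,0,0],[0.265,-0.317,0,0],[0.265,-0.317,0,0],[0.265,-0.317,0,0]]
  ],
  "jaw": 0
}}

```text
time_s: 7.93
eef_pos: [0.6713, 0.0036, 0.1798]
eef_rot: [0.0, 1.0, -0.0, -0.0]
wrist_force: [-0.5, -0.7, -0.0]
opening: 1.001
grasp_force: 0.0
```

```bash
python3 - <<'E'
from h import *
im,d=shot('top');cv2.imwrite('pics/v1.png',cv2.resize(im[215:340,200:440,::-1],None,fx=3,fy=3))
o=ctrl.get_obs();print(o['eef_pos'],o['opening'])
E
```

```text
[0.6712426  0.00310565 0.17996691] 1.0033150772119273
```

View pics/v1.png

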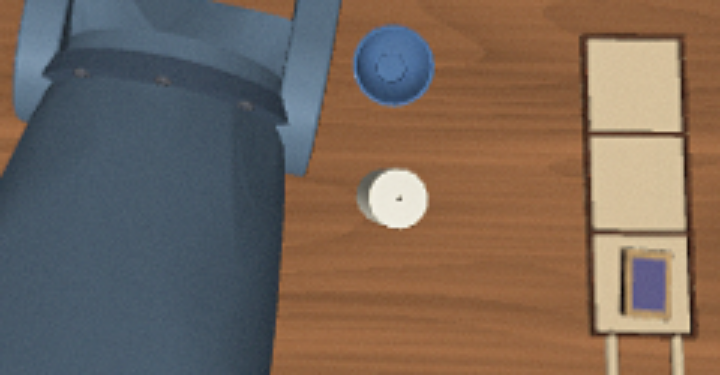

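The matchbox lies flat in the handle compartment, top face around (649,284) in the crop and base centred near (643,284). Next is the tea light.

Emit:
{"fn": "drive_tool", "kwargs": {
  "plan": [
    [[0.001,-0.003,0.1,0],[0.001,-0.003,0.2,0],[0.001,-0.003,0.3,0],[0.001,-0.003,0.37,0],[0.001,-0.003,0.41,0],[0.001,-0.003,0.43,0],[0.001,-0.003,0.438,0],[0.001,-0.003,0.438,0],[0.001,-0.003,0.438,0]]
  ],
  "jaw": 0
}}

```text
time_s: 8.73
eef_pos: [0.674, 0.0048, 0.0072]
eef_rot: [0.0, 1.0, -0.0, 0.002]
wrist_force: [0.0, 0.3, 0.6]
opening: 1.002
grasp_force: 0.0
```

Emit:
{"fn": "drive_tool", "kwargs": {
  "plan": [
    [[0,0,0,0],[0,0,0,0],[0,0,0,0],[0,0,0,0],[0,0,0,0],[0,0,0,0],[0,0,0,0],[0,0,0,0]]
  ],
  "jaw": 1
}}

```text
time_s: 9.4
eef_pos: [0.6735, 0.0052, 0.0067]
eef_rot: [0.0, 1.0, 0.0, 0.001]
wrist_force: [-1.0, 0.8, 6.6]
opening: 0.554
grasp_force: 62.0
```

Emit:
{"fn": "drive_tool", "kwargs": {
  "plan": [
    [[0,0,-0.05,0],[0,0,-0.13,0],[0,0,-0.23,0],[0,0,-0.33,0],[0,0,-0.43,0],[-0.04,0.08,-0.43,0],[-0.08,0.16,-0.43,0],[-0.13,0.24,-0.43,0],[-0.18,0.32,-0.43,0],[-0.23,0.4,-0.43,0],[-0.28,0.48,-0.43,0],[-0.33,0.56,-0.43,0]]
  ]
}}

```text
time_s: 10.4
eef_pos: [0.5391, -0.2198, 0.1771]
eef_rot: [0.0, 1.0, 0.0, 0.0]
wrist_force: [-0.4, -1.0, -0.2]
opening: 0.559
grasp_force: 61.9
```

Emit:
{"fn": "drive_tool", "kwargs": {
  "plan": [
    [[-0.05,0.08,0,0],[-0.1,0.16,0,0],[-0.157,0.242,0,0],[-0.157,0.242,0,0],[-0.157,0.242,0,0],[-0.157,0.242,0,0],[-0.157,0.242,0,0]]
  ]
}}

```text
time_s: 10.98
eef_pos: [0.478, -0.3144, 0.1769]
eef_rot: [-0.0, 1.0, 0.001, 0.0]
wrist_force: [-0.4, -0.0, -0.9]
opening: 0.557
grasp_force: 61.9
```

Emit:
{"fn": "drive_tool", "kwargs": {
  "plan": [
    [[0,0.003,0.1,0],[0,0.003,0.2,0],[0,0.003,0.3,0],[0,0.003,0.36,0],[0,0.003,0.395,0],[0,0.003,0.41,0],[0,0.003,0.416,0],[0,0.003,0.416,0],[0,0.003,0.416,0],[0,0.003,0.416,0]]
  ]
}}

```text
time_s: 11.82
eef_pos: [0.4785, -0.3164, 0.0112]
eef_rot: [0.001, 1.0, 0.001, 0.001]
wrist_force: [-0.3, 0.2, -0.7]
opening: 0.556
grasp_force: 61.9
```

Emit:
{"fn": "drive_tool", "kwargs": {
  "plan": [
    [[0,0,0,0],[0,0,0,0],[0,0,0,0],[0,0,0,0]]
  ],
  "jaw": 0.34
}}

```text
time_s: 12.15
eef_pos: [0.4776, -0.3168, 0.0107]
eef_rot: [0.0, 1.0, -0.0, 0.0]
wrist_force: [0.3, -0.3, -0.6]
opening: 0.664
grasp_force: 0.0
```

Emit:
{"fn": "drive_tool", "kwargs": {
  "plan": [
    [[0,0,-0.05,0],[0,0,-0.13,0],[0,0,-0.23,0],[0,0,-0.33,0],[0,0,-0.43,0],[-0.01,-0.1,-0.43,0],[-0.02,-0.2,-0.43,0],[-0.03,-0.3,-0.43,0],[-0.04,-0.4,-0.43,0],[-0.04,-0.5,-0.43,0],[-0.04,-0.516,-0.43,0],[-0.04,-0.516,-0.43,0]]
  ],
  "jaw": 0.34
}}

```text
time_s: 13.15
eef_pos: [0.4613, -0.1081, 0.1827]
eef_rot: [-0.0, 1.0, 0.002, 0.0]
wrist_force: [-0.4, -0.8, 0.9]
opening: 0.66
grasp_force: 0.0
```

Emit:
{"fn": "drive_tool", "kwargs": {
  "plan": [
    [[0,0,0,0],[0,0,0,0],[0,0,0,0],[0,0,0,0]]
  ],
  "jaw": 0
}}

```text
time_s: 13.48
eef_pos: [0.4615, -0.1116, 0.1824]
eef_rot: [0.0, 1.0, -0.001, -0.0]
wrist_force: [-0.2, 0.5, -0.3]
opening: 0.998
grasp_force: 0.0
```

Emit:
{"fn": "drive_tool", "kwargs": {
  "plan": [
    [[0,0,0.1,0],[0,0,0.18,0],[0,0,0.25,0],[0,0,0.29,0],[0,0,0.304,0],[0,0,0.304,0],[0,0,0.304,0]]
  ],
  "jaw": 0
}}

```text
time_s: 14.07
eef_pos: [0.462, -0.111, 0.0614]
eef_rot: [0.0, 1.0, -0.0, 0.0]
wrist_force: [-0.1, -0.4, 0.4]
opening: 0.998
grasp_force: 0.0
```

Emit:
{"fn": "drive_tool", "kwargs": {
  "plan": [
    [[0,0,0,0],[0,0,0,0],[0,0,0,0],[0,0,0,0],[0,0,0,0],[0,0,0,0],[0,0,0,0],[0,0,0,0]]
  ],
  "jaw": 1
}}

```text
time_s: 14.73
eef_pos: [0.4623, -0.1106, 0.0621]
eef_rot: [0.0, 1.0, 0.0, 0.001]
wrist_force: [-1.0, 1.8, 6.1]
opening: 0.5
grasp_force: 60.4
```

Emit:
{"fn": "drive_tool", "kwargs": {
  "plan": [
    [[0,0,-0.05,0],[0,0,-0.13,0],[0,0,-0.2,0],[0.03,0.06,-0.2,0],[0.07,0.14,-0.2,0],[0.11,0.23,-0.2,0],[0.15,0.32,-0.2,0],[0.19,0.4,-0.2,0],[0.22,0.47,-0.2,0],[0.24,0.5115,-0.2,0],[0.24,0.5115,-0.2,0],[0.24,0.5115,-0.2,0]]
  ]
}}

```text
time_s: 15.73
eef_pos: [0.5572, -0.3154, 0.1405]
eef_rot: [-0.0, 1.0, -0.001, -0.0]
wrist_force: [0.4, -0.2, -1.5]
opening: 0.501
grasp_force: 61.4
```

Emit:
{"fn": "drive_tool", "kwargs": {
  "plan": [
    [[0,0,0.05,0],[0,0,0.11,0],[0,0,0.15,0],[0,0,0.175,0],[0,0,0.187,0],[0,0,0.187,0],[0,0,0.187,0],[0,0,0.187,0]]
  ]
}}

```text
time_s: 16.4
eef_pos: [0.5578, -0.3146, 0.0668]
eef_rot: [0.0, 1.0, 0.0, 0.0]
wrist_force: [0.9, 0.9, -1.3]
opening: 0.501
grasp_force: 61.5
```

Emit:
{"fn": "drive_tool", "kwargs": {
  "plan": [
    [[0,0,0,0],[0,0,0,0],[0,0,0,0],[0,0,0,0],[0,0,0,0],[0,0,-0.06,0],[0,0,-0.14,0],[0,0,-0.24,0],[0,0,-0.3,0],[0,0,-0.3,0]]
  ],
  "jaw": 0
}}

```text
time_s: 17.23
eef_pos: [0.5605, -0.3174, 0.1938]
eef_rot: [0.004, 1.0, -0.0, 0.005]
wrist_force: [1.0, 0.3, 1.1]
opening: 1.001
grasp_force: 0.0
```

Emit:
{"fn": "drive_tool", "kwargs": {
  "plan": [
    [[0.03,-0.1,0,0],[0.03,-0.2,0,0],[0.03,-0.3,0,0],[0.03,-0.4,0,0],[0.03,-0.5,0,0],[0.03,-0.6,0,0],[0.03,-0.7,0,0],[0.03,-0.8,0,0],[0.03,-0.9,0,0],[0.03,-1.0,0,0],[0.03,-1.0,0,0]]
  ]
}}

```text
time_s: 18.15
eef_pos: [0.5684, 0.0918, 0.1858]
eef_rot: [-0.001, 1.0, 0.003, -0.0]
wrist_force: [-0.3, -0.5, 0.3]
opening: 0.999
grasp_force: 0.0
```

Emit:
{"fn": "drive_tool", "kwargs": {
  "plan": [
    [[0,0,0,0],[0,0,0,0]]
  ]
}}

```text
time_s: 18.32
eef_pos: [0.5694, 0.0849, 0.1857]
eef_rot: [0.0, 1.0, 0.0, -0.0]
wrist_force: [-0.2, -0.2, -0.2]
opening: 1.0
grasp_force: 0.0
```

```bash
python3 - <<'E'
from h import *
im,d=shot('top');im2,_=shot('side');a=cv2.resize(im[215:340,380:450,::-1],None,fx=3,fy=3);b=cv2.resize(im2[130:270,230:430,::-1],None,fx=2.5,fy=2.5)
o=np.zeros((375,210+500,3),np.uint8);o[:,:210]=a;o[:350,210:]=b;cv2.imwrite('pics/v2.png',o)
o=ctrl.get_obs();print(o['eef_pos'],o['eef_rot'])
E
```

```text
[0.56960229 0.08372858 0.18588071] [ 1.79354198e-04  9.99999627e-01 -8.34909836e-04 -1.26478411e-04]
```

View pics/v2.png

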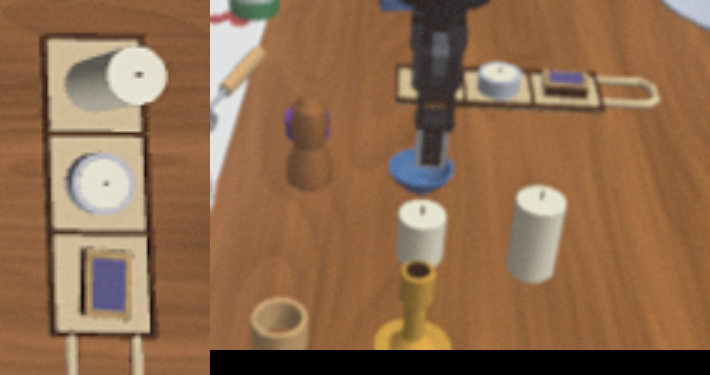

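The long tray is right: tall candle upright at (137,75), base near (88,85); tea light at (105,182); box at (108,284). Next is the candlestick.

Emit:
{"fn": "drive_tool", "kwargs": {
  "plan": [
    [[0.001,-0.081,0,0],[0.001,-0.081,0,0],[0.001,-0.081,0.08,0],[0.001,-0.081,0.17,0],[0.001,-0.081,0.25,0],[0.001,-0.081,0.3,0],[0.001,-0.081,0.325,0],[0.001,-0.081,0.325,0],[0.001,-0.081,0.325,0]]
  ],
  "jaw": 0
}}

```text
time_s: 19.17
eef_pos: [0.5704, 0.1165, 0.0565]
eef_rot: [0.0, 1.0, -0.001, 0.0]
wrist_force: [0.5, 0.3, 0.2]
opening: 0.998
grasp_force: 0.0
```

Emit:
{"fn": "drive_tool", "kwargs": {
  "plan": [
    [[0,0,0,0],[0,0,0,0],[0,0,0,0],[0,0,0,0],[0,0,0,0],[0,0,0,0],[0,0,0,0],[0,0,0,0],[0,0,0,0]]
  ],
  "jaw": 1
}}

```text
time_s: 19.92
eef_pos: [0.5705, 0.1177, 0.0569]
eef_rot: [-0.0, 1.0, 0.0, 0.001]
wrist_force: [-1.1, 1.1, 6.2]
opening: 0.314
grasp_force: 58.7
```

Emit:
{"fn": "drive_tool", "kwargs": {
  "plan": [
    [[0,0,-0.05,0],[0,0,-0.13,0],[0,0,-0.2,0],[-0.04,-0.05,-0.2,0],[-0.1,-0.12,-0.2,0],[-0.16,-0.2,-0.2,0],[-0.22,-0.28,-0.2,0],[-0.28,-0.34,-0.2,0],[-0.308,-0.38,-0.2,0],[-0.308,-0.38,-0.2,0],[-0.308,-0.38,-0.2,0]]
  ]
}}

```text
time_s: 20.83
eef_pos: [0.4456, 0.2701, 0.1356]
eef_rot: [0.0, 1.0, 0.001, -0.0]
wrist_force: [0.6, -0.0, -2.2]
opening: 0.312
grasp_force: 59.6
```

Emit:
{"fn": "drive_tool", "kwargs": {
  "plan": [
    [[0,0,0.05,0],[0,0,0.11,0],[0,0,0.15,0],[0,0,0.175,0],[0,0,0.187,0],[0,0,0.187,0],[0,0,0.187,0],[0,0,0.187,0]]
  ]
}}

```text
time_s: 21.5
eef_pos: [0.4476, 0.2693, 0.0617]
eef_rot: [-0.0, 1.0, -0.0, 0.001]
wrist_force: [-0.4, -0.4, -1.7]
opening: 0.308
grasp_force: 59.6
```

Emit:
{"fn": "drive_tool", "kwargs": {
  "plan": [
    [[0,0,0,0],[0,0,0,0],[0,0,0,0],[0,0,0,0],[0,0,0,0],[0,0,0,0],[0,0,-0.06,0],[0,0,-0.14,0],[0,0,-0.24,0],[0,0,-0.3,0],[0,0,-0.3,0]]
  ],
  "jaw": 0
}}

```text
time_s: 22.42
eef_pos: [0.4504, 0.2709, 0.1878]
eef_rot: [-0.002, 1.0, 0.0, 0.005]
wrist_force: [1.1, 0.1, 1.1]
opening: 1.002
grasp_force: 0.0
```

Emit:
{"fn": "drive_tool", "kwargs": {
  "plan": [
    [[0.03,0.07,0,0],[0.07,0.16,0,0],[0.11,0.25,0,0],[0.15,0.34,0,0],[0.19,0.43,0,0],[0.23,0.52,0,0],[0.27,0.61,0,0],[0.298,0.689,0,0],[0.298,0.689,0,0],[0.298,0.689,0,0],[0.298,0.689,0,0]]
  ]
}}

```text
time_s: 23.33
eef_pos: [0.5652, -0.0058, 0.1804]
eef_rot: [-0.0, 1.0, -0.0, -0.001]
wrist_force: [-0.0, 0.4, -1.1]
opening: 0.999
grasp_force: 0.0
```

Emit:
{"fn": "drive_tool", "kwargs": {
  "plan": [
    [[0.001,0,0.1,0],[0.001,0,0.2,0],[0.001,0,0.29,0],[0.001,0,0.36,0],[0.001,0,0.4,0],[0.001,0,0.415,0],[0.001,0,0.415,0],[0.001,0,0.415,0]]
  ],
  "jaw": 0
}}

```text
time_s: 24.0
eef_pos: [0.5666, -0.0052, 0.016]
eef_rot: [0.0, 1.0, 0.001, 0.0]
wrist_force: [0.6, -0.0, 0.2]
opening: 0.999
grasp_force: 0.0
```

Emit:
{"fn": "drive_tool", "kwargs": {
  "plan": [
    [[0,0,0,0],[0,0,0,0],[0,0,0,0],[0,0,0,0],[0,0,0,0],[0,0,0,0],[0,0,0,0],[0,0,0,0]]
  ],
  "jaw": 1
}}

```text
time_s: 24.67
eef_pos: [0.5674, -0.0063, 0.0169]
eef_rot: [0.0, 1.0, -0.0, 0.001]
wrist_force: [-1.0, 0.2, 6.8]
opening: 0.499
grasp_force: 61.0
```

Emit:
{"fn": "drive_tool", "kwargs": {
  "plan": [
    [[0,0,-0.05,0],[0,0,-0.13,0],[0,0,-0.23,0],[0,0,-0.3,0],[-0.01,-0.07,-0.3,0],[-0.02,-0.16,-0.3,0],[-0.03,-0.25,-0.3,0],[-0.04,-0.34,-0.3,0],[-0.05,-0.43,-0.3,0],[-0.06,-0.52,-0.3,0],[-0.08,-0.61,-0.3,0],[-0.09,-0.69,-0.3,0]]
  ]
}}

```text
time_s: 25.67
eef_pos: [0.5293, 0.272, 0.1357]
eef_rot: [-0.0, 1.0, 0.0, 0.0]
wrist_force: [0.7, -0.2, -0.2]
opening: 0.5
grasp_force: 61.0
```

Emit:
{"fn": "drive_tool", "kwargs": {
  "plan": [
    [[-0.005,-0.044,0,0],[-0.005,-0.044,0,0],[-0.005,-0.044,0.07,0],[-0.005,-0.044,0.15,0],[-0.005,-0.044,0.22,0],[-0.005,-0.044,0.265,0],[-0.005,-0.044,0.282,0],[-0.005,-0.044,0.287,0],[-0.005,-0.044,0.287,0],[-0.005,-0.044,0.287,0]]
  ]
}}

```text
time_s: 26.5
eef_pos: [0.5291, 0.287, 0.0214]
eef_rot: [-0.0, 1.0, -0.0, 0.001]
wrist_force: [-0.6, 0.8, -1.5]
opening: 0.497
grasp_force: 61.2
```

Base is about 5 mm above the table. I'll release, rise and back away for a clear view.

Emit:
{"fn": "drive_tool", "kwargs": {
  "plan": [
    [[0,0,0,0],[0,0,0,0],[0,0,0,0],[0,0,0,0],[0,0,0,0],[0,0,-0.06,0],[0,0,-0.14,0],[0,0,-0.24,0],[0,0,-0.34,0],[0,0,-0.42,0],[0,0,-0.45,0],[0,0,-0.45,0]]
  ],
  "jaw": 0
}}

```text
time_s: 27.5
eef_pos: [0.5307, 0.2884, 0.2052]
eef_rot: [-0.001, 1.0, 0.0, 0.004]
wrist_force: [-0.1, -0.3, 0.6]
opening: 0.998
grasp_force: 0.0
```

Emit:
{"fn": "drive_tool", "kwargs": {
  "plan": [
    [[0,0.1,0,0],[0,0.2,0,0],[0,0.3,0,0],[0,0.4,0,0],[0,0.5,0,0],[0,0.6,0,0],[0,0.7,0,0],[0,0.7,0,0],[0,0.7,0,0]]
  ]
}}

```text
time_s: 28.25
eef_pos: [0.5272, 0.0057, 0.1984]
eef_rot: [-0.0, 1.0, -0.002, -0.002]
wrist_force: [-0.1, -0.1, -0.4]
opening: 1.0
grasp_force: 0.0
```

```bash
python3 - <<'E'
from h import *
im,d=shot('top');im2,_=shot('side');a=cv2.resize(im[220:340,130:200,::-1],None,fx=3,fy=3);a2=cv2.resize(im[220:340,385:445,::-1],None,fx=3,fy=3)
o=np.zeros((360+210,800,3),np.uint8);o[:360,:210]=a;o[:360,240:420]=a2;b=cv2.resize(im2[130:380,230:430,::-1],None,fx=1.8,fy=1.8);o[:450,430:790]=b;cv2.imwrite('pics/v3.png',o)
E
```

```text
(no output)
```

View pics/v3.png

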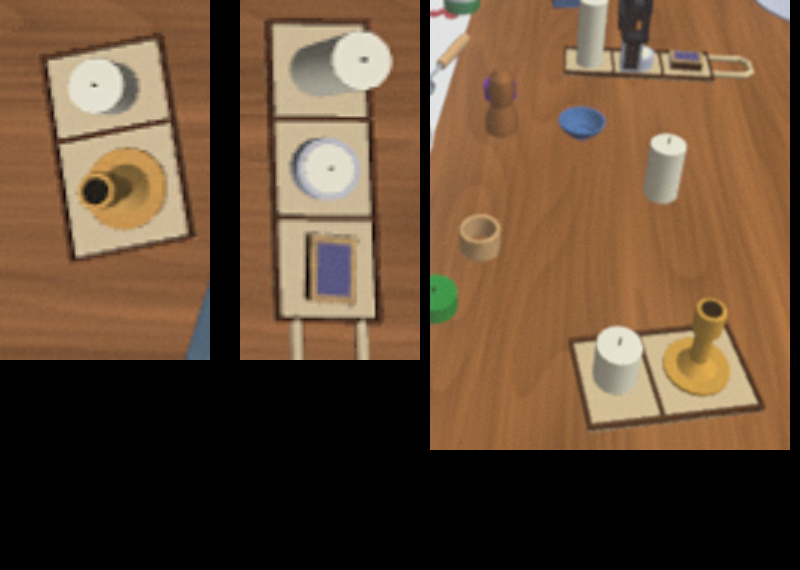

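All five items are upright in their compartments: short candle (97,86), candlestick foot (124,188), tall candle (340,65), tea light (328,168) and box (333,270). The middle candle is still where it was. Handing in.

```bash
python3 -c "
from bench import ctrl
print(ctrl.hand_in())"
```

```text
the job is handed in; nothing more can be done
None
```

Both trays are made up as asked and the job is handed in at about 28 s. The last pictures show all five items upright in the right compartments, the middle candle untouched and nothing knocked over; the judge's verdict was not shown.

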